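# Lay the tea box down and slide it under the counter shelf

### The job

The red tea box has been left standing on its end and is too tall to go under the low wooden counter shelf. Push it over away from you so that it lies flat on its bottom panel, its top panel up, then line it up and slide it into the free gap under the shelf beside the green tin, straight and with its near end no longer sticking out past the shelf's front edge. Do all of it by pushing gently with the fingers, so as not to crush the carton: do not pinch, lift or carry the box, and leave the tin, the mug, the glass and the other things where they are.

Things in the scene. Friction and masses are not known exactly. Their poses are not given: they have to be found in the camera images.
- box_center (a point): Centre of the red cardboard tea box: closed stiff carton, about 0.2 kg, crushed by over 30 N, 133 mm long, 69 wide, 62 from bottom to top panel. Starts standing on one end, top panel roughly facing the robot. Axes fixed in the box: y along its length (up at the start), x across its width, z from bottom to top panel (towards the robot at the start, within 0.3 rad; up once it lies right).
- box_near_end (a point): Centre of the box end it stands on at the start, 66.5 mm from box_center along the box's -y; axes as box_center. Pushed high on the top panel, away from the robot, the box tips about its far lower edge, passes its balance at about 25 degrees, then falls flat by itself with its far end 133 mm beyond that edge; this end then faces the robot.
- shelf: Fixed low shelf: wooden board 155 mm deep (x), 220 wide (y), underside 82 and top 92 mm above the worktop, on white side frames (8 mm rod, centre lines 101 mm left and right of the middle), open in front. Origin on the worktop under its middle; x to its back, y to its left, z up. Front edge at x = -77.5 mm; a rail at x = +67 mm, 30 mm high, stops a box pushed too deep.
- gap_mouth (a point): Point on the worktop below the shelf's front edge, in the middle of the free gap (shelf x = -77.5, y = +39 mm). Axes as shelf: x points into the gap. The gap is about 115 mm wide, between the green tin on the right and the left side frame.
- tea_tin: Loose green tea tin, 72 x 117 mm and 54 mm tall, stored under the right half of the shelf, its length front to back. Origin at the centre of its underside. Must stay.
- mug_a: Loose orange mug, 81 mm wide, 113 over its handle, 101 tall, on the back half of the shelf board (nothing stands on the front 55 mm). Origin at its underside, in the middle of mug and handle. Must stay.
- egg_timer: Loose red and white kitchen timer, 61 mm across, 56 mm tall, on the worktop beside the work. Origin at the centre of its underside. Must stay.
- lemon: Loose lemon, 71 x 53 x 51 mm, on the worktop beside the work. Origin at its underside. Must stay.
- tumbler: Loose clear drinking glass, 81 mm across, 91 mm tall, on the back half of the shelf board beside the mug. Origin at the centre of its underside. Must stay.

How it is judged:
By the outcome, as a careful person would: the job done as asked, in the order asked, and still so for the second after the job is handed in, with the robot touching nothing.
It also fails if it takes over 67 s, if anything falls off the work surface, if the arm or the gripper's body presses on something with over 40 N, if the wrist force passes 120 N, or if a joint passes its speed limit or range.

### The arm

A 7-joint arm with a two-finger parallel gripper is mounted at the origin on a cart in front of the work surface, level with it; the furniture and walls round the work are solid. World frame = base frame: x ahead of the robot, y to its left, z up, the work surface at z = 0. Lengths are in m, angles in rad, forces in N, time in s.
With the tool pointing down it reaches from about 0.425 to 0.825 m from the base axis. Payload 3.6 kg.
Tool frame: the origin (TCP) lies at the very end of the fingers, on their centre line; the grasp point (between the pads) lies 19 mm behind it; z points along the fingers, y is the line along which they close (so a half turn about z gives the same grasp; the last joint's range is limited). The gripper opens to 93 mm and grips with 3 to 60 N. Pads are 15 mm wide; open, the fingers measure 128 mm over their backs; the gripper's body (75 mm by 188 mm) begins 65 mm behind the grasp point.
Start: joints at [-1.333, 0.615, -0.013, 1.423, 0.008, 1.103, -0.04], TCP at [0.17, 0.627, 0.219] pointing down, gripper open.
Joint ranges: [-3.12, 3.12], [-0.3, 2.06], [-1.34, 1.32], [0.26, 2.42], [-1.36, 4.5], [0.01, 1.98], [-2.84, 2.84]. Speed limits (rad/s): [2.79, 2.79, 3.14, 3.14, 3.14, 3.14, 3.14].

### API

Orientations are given as a rotation vector (axis times angle).
In Python, from rig import readout, grab_frame, bot, recognise gives the robot as it stands. The module is installed in compiled form; this text tells all that it offers.
- The arm moves only by the tool carry_out, never from a script. Its argument "moves" is text: rows parted by semicolons, each of 7 numbers parted by spaces: the shift along the tool's x, y, z in m, then the turn, a rotation vector about the tool's x, y, z in rad, then the gripper's target within -1 to 1 (fully open at 1, half-way at 0, shut at -1). In form: x y z ax ay az grip; .... A call has 1 to 12 rows; each row shifts and turns the commanded pose from where the row before left it, along the tool's axes as they then stand; what a row does not reach is not made up. A row lasts 1/10 s, in which the tool goes at most 50 mm and 8.59 degrees, less where a joint would pass 70% of its speed; a pose out of reach is approached as far as the arm can. A call is refused whole if a number of a shift passes 0.05 or a number of a turn 0.15, either way. A call with a gripper value outside its range is refused whole. The fingers move at their own pace and stop on an object; "squeeze" is the grip in N (left out, the last holds). Time passes only in rows, so rows that do not move let the fingers close. It gives the time, the measured TCP pose, the force, the opening and the grip force at its end, in the units of the state.
- readout.observe(): the state, without advancing time (a new reading comes with each control period).
- grab_frame(name): name is "scene" or "top" or "wrist"; returns a dict with "color" (420x560x3 uint8, blue, green, red), "depth" (420x560 float32, m along the optical axis (not along the pixel's ray), 0 where there is no reading), "mtx" (3x3 intrinsics, pixels), "R" (3x3) and "t" (3): a world point X has camera coordinates R X + t. Camera axes: x right, y down, z forward; pixel columns grow to the right and rows downward; lengths in m; the calibration is good to about 2 mm. A picture is of the moment at which its call begins.
- bot.job_done(): hands the job in; it is judged then, once.
Trained networks look in the newest picture that a camera, given by its name, has taken for a name from the list of things; names that differ only in an ending like _2 or _b are one class to them, and where a whole thing is asked for, a point or a joint stands for the part that bears it (a point fixed in the world has none). Each returns a list of dicts, best first, with "confidence" (0 to 1); they miss things now and then, are a little off and sometimes report something else, mostly with a low value. They report only what shows in the picture. A call takes as long as a camera call.
- recognise(thing, camera): "position" ([row, column] in pixels, amid what is visible of it).
The state is a dict: "clock": time; "joints": joint angles; "qd": joint speeds; "effort": joint torques, N m; "tool_pos": TCP position; "tool_rot": TCP orientation; "contact_force": force on the tool from outside, world axes, zero at the start; "ft_torque": the same for the moment, N m; "finger_gap": finger opening in m; "grip_force": force on a finger pad.
Only numpy, scipy, OpenCV 4.12 (cv2) and the standard library are available. Lean on these libraries where they do the work, as an engineer would, in place of code of your own. Each camera call takes 0.05 s, during which the arm holds its last target. There are 200 camera calls.

## Working session

There is one attempt and no reset: what is moved stays moved. The work goes in short steps, Python scripts to look and compute and a tool call to move; the robot and the scene stay as the last step left them, time stands still between calls to the robot, and variables do not carry over. Pictures are saved under pics/ and viewed, at most 10 in all, crops included, and the job is handed in when it is done.

Besides the shell and the picture viewer there is one more tool, called after "Request:" by a JSON object that holds its "method" and its "body". carry_out: Moves the arm, as the interface text tells. Its arguments: {"type":"object","properties":{"moves":{"type":"string"},"squeeze":{"type":"number"}},"required":["moves"]}

```bash
mkdir -p pics; cat > h.py <<'E'
import numpy as np,cv2
from rig import readout, grab_frame, bot, recognise
def cloud(f):
    d=f["depth"];K=f["mtx"];v,u=np.indices(d.shape)
    P=np.stack([(u-K[0,2])/K[0,0]*d,(v-K[1,2])/K[1,1]*d,d],-1)
    W=(P-f["t"])@f["R"]; W[d==0]=np.nan
    return W
E
python3 - <<'E'
from h import *
s=readout.observe();print({k:np.round(v,3).tolist() for k,v in s.items()})
ims=[]
for c in["scene","top"]:
    f=grab_frame(c);np.savez(f"{c}.npz",**f);cv2.imwrite(f"pics/{c}.png",f["color"]);W=cloud(f)
    print(c,"cam",np.round(-f["R"].T@f["t"],3))
    for n in["box_center","shelf","tea_tin","mug_a","egg_timer","lemon","tumbler"]:
        for r in recognise(n,c)[:2]:
            p=r["position"];i,j=int(p[0]),int(p[1]);print(n,round(r["confidence"],2),i,j,np.round(W[i,j],3))
E
```

```text
{'clock': 0.0, 'joints': [-1.332, 0.616, -0.013, 1.425, 0.008, 1.103, -0.04], 'qd': [-0.002, -0.0, 0.0, 0.001, -0.001, -0.001, -0.001], 'effort': [-0.001, -45.894, 0.209, -16.575, -0.061, 0.02, 0.0], 'tool_pos': [0.17, 0.627, 0.217], 'tool_rot': [-0.415, -3.114, 0.004], 'contact_force': [-0.812, -0.903, 0.088], 'ft_torque': [-0.015, 0.017, -0.005], 'grip_force': 0.0, 'finger_gap': 0.093}
scene cam [-0.048 -0.723  0.934]
box_center 0.89 271 268 [ 0.395 -0.251  0.113]
shelf 0.85 203 332 [ 0.713 -0.2    0.091]
mug_a 0.9 165 321 [ 0.732 -0.135  0.186]
mug_a 0.33 203 332 [ 0.713 -0.2    0.091]
egg_timer 0.75 195 182 [0.461 0.199 0.047]
egg_timer 0.31 205 333 [ 0.705 -0.21   0.095]
lemon 0.75 299 346 [ 0.498 -0.417  0.049]
tumbler 0.8 185 355 [ 0.747 -0.247  0.166]
top cam [ 0.443 -0.1    0.946]
box_center 0.67 293 334 [ 0.421 -0.215  0.133]
shelf 0.66 166 314 [ 0.708 -0.179  0.093]
tea_tin 0.5 186 335 [ 0.682 -0.239  0.01 ]
mug_a 0.62 133 287 [ 0.786 -0.116  0.101]
mug_a 0.24 185 334 [ 0.681 -0.235  0.022]
egg_timer 0.7 265 147 [0.478 0.206 0.057]
lemon 0.56 250 413 [ 0.519 -0.413  0.05 ]
tumbler 0.71 248 409 [ 0.524 -0.406  0.043]
```

```bash
python3 - <<'E'
from h import *
a=cv2.imread("pics/scene.png");b=cv2.imread("pics/top.png")
cv2.imwrite("pics/both.png",np.hstack([a[90:390,130:530],b[40:340,100:500]]))
for c in["scene","top"]:
    f=dict(np.load(c+".npz"));W=cloud(f);x,y,z=W[...,0],W[...,1],W[...,2]
    m=(z>.125)&(z<.14)&(x<.55)&(x>.3)&(abs(y+.22)<.12)
    p=W[m][:,:2]; r=cv2.minAreaRect(p.astype(np.float32));print(c,"boxtop",m.sum(),r,np.round(cv2.boxPoints(r),3).tolist(),np.median(z[m]))
    m=(z>.085)&(z<.098)&(x>.55)&(y<0.05)&(y>-.45)&(x<.9)
    n,l,st,ce=cv2.connectedComponentsWithStats(m.astype(np.uint8)); k=1+st[1:,4].argmax(); p=W[l==k][:,:2]
    r=cv2.minAreaRect(p.astype(np.float32));print(c,"board",len(p),r,np.round(cv2.boxPoints(r),3).tolist(),np.median(z[l==k]))
    m=(z>.03)&(z<.075)&(x>.55)&(x<.85)&(y<0.0)&(y>-.36);p=W[m];print("under",m.sum(),np.round(np.percentile(p,[1,50,99],axis=0),3).tolist() if len(p) else 0)
E
```

```text
scene boxtop 584 ((0.42302191257476807, -0.21993081271648407), (0.06733338534832001, 0.06722410023212433), 7.8992486000061035) [[0.38499999046325684, -0.19099999964237213], [0.39399999380111694, -0.257999986410141], [0.460999995470047, -0.24899999797344208], [0.4519999921321869, -0.18199999630451202]] 0.13252821190152053
scene board 1847 ((0.7363407611846924, -0.18150371313095093), (0.15753066539764404, 0.22098685801029205), 8.14700984954834) [[0.6430000066757202, -0.08299999684095383], [0.6740000247955322, -0.3019999861717224], [0.8299999833106995, -0.2800000011920929], [0.7990000247955322, -0.061000000685453415]] 0.09284045996289798
under 322 [[0.656, -0.293, 0.031], [0.686, -0.258, 0.049], [0.849, -0.089, 0.069]]
top boxtop 978 ((0.4238380193710327, -0.21876826882362366), (0.06513969600200653, 0.06555119156837463), 7.997659683227539) [[0.3869999945163727, -0.19099999964237213], [0.3959999978542328, -0.25600001215934753], [0.460999995470047, -0.24699999392032623], [0.4519999921321869, -0.18199999630451202]] 0.13233430339753438
top board 3577 ((0.7379679083824158, -0.181118905544281), (0.153947114944458, 0.2202451229095459), 7.9951395988464355) [[0.6460000276565552, -0.08299999684095383], [0.6769999861717224, -0.3009999990463257], [0.8299999833106995, -0.27900001406669617], [0.7990000247955322, -0.061000000685453415]] 0.09225435095324404
under 132 [[0.655, -0.346, 0.03], [0.843, -0.324, 0.046], [0.85, -0.088, 0.073]]
```

View pics/both.png

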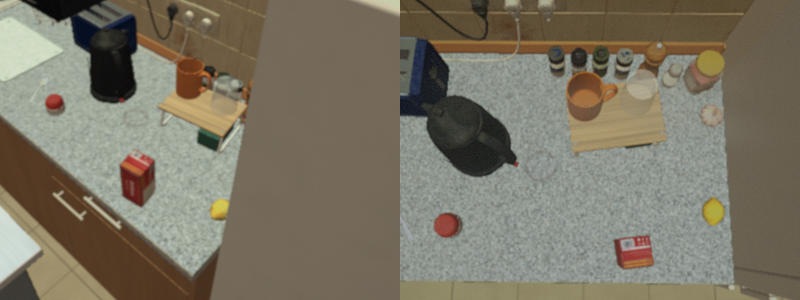

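The scene shows the red box upright at full-frame (268, 271), face aligned with the shelf at about 8°. The tin is at the right under the board, the kettle is left of the shelf, and the lemon is at (346, 299). I'll check kettle clearance before moving.

```bash
python3 - <<'E'
from h import *
for c in["scene","top"]:
    W=cloud(dict(np.load(c+".npz")));x,y,z=W[...,0],W[...,1],W[...,2]
    m=(z>.12)&(z<.6)&(y>-.1)&(y<.4)&(x>.3)&(x<.8)
    p=W[m];print(c,np.round(np.percentile(p,[0,2,50,98,100],axis=0),3).tolist())
    m=(z>.015)&(z<.06)&(x>.6)&(x<.8)&(y<-.2)&(y>-.31);p=W[m];print("tin",len(p),np.round(np.percentile(p,[2,50,98],axis=0),3).tolist())
    m=(z>.03)&(z<.12)&(x>.3)&(x<.42)&(y<-.18)&(y>-.25);p=W[m];print("face",len(p))
    if len(p)>20:
        q=np.linalg.lstsq(np.c_[p[:,1],np.ones(len(p))],p[:,0],rcond=None)[0];print(q)
E
```

```text
scene [[0.562, -0.1, 0.12], [0.579, -0.075, 0.135], [0.635, 0.268, 0.398], [0.791, 0.389, 0.581], [0.8, 0.4, 0.6]]
tin 362 [[0.677, -0.293, 0.016], [0.685, -0.257, 0.039], [0.778, -0.216, 0.057]]
face 382
[-0.11583265  0.36630627]
top [[0.564, -0.1, 0.12], [0.581, -0.07, 0.135], [0.65, 0.152, 0.43], [0.786, 0.317, 0.595], [0.8, 0.4, 0.6]]
tin 57 [[0.678, -0.293, 0.016], [0.683, -0.259, 0.025], [0.688, -0.218, 0.04]]
face 58
[0.34866205 0.47090064]
```

Request:
{"method": "carry_out", "body": {"moves": "-0.033 -0.028 -0.005 0 0 0 -1;-0.033 -0.028 -0.005 0 0 0 -1;-0.033 -0.028 -0.005 0 0 0 -1;-0.033 -0.028 -0.005 0 0 0 -1;-0.033 -0.028 -0.005 0 0 0 -1;-0.033 -0.028 -0.005 0 0 0 -1;-0.033 -0.028 -0.005 0 0 0 -1;-0.033 -0.028 -0.005 0 0 0 -1"}}

```text
clock: 1.6
tool_pos: [0.3672, 0.3405, 0.2592]
tool_rot: [0.415, 3.114, 0.001]
contact_force: [0.7, 0.1, 0.4]
finger_gap: 0.0337
grip_force: 0.0
```

Request:
{"method": "carry_out", "body": {"moves": "-0.025 -0.036 0 0 0 0 -1;-0.025 -0.036 0 0 0 0 -1;-0.025 -0.036 0 0 0 0 -1;-0.025 -0.036 0 0 0 0 -1;-0.025 -0.036 0 0 0 0 -1;-0.025 -0.036 0 0 0 0 -1;-0.025 -0.036 0 0 0 0 -1;-0.001 -0.04 0 0 0 0 -1;-0.001 -0.04 0 0 0 0 -1;-0.001 -0.04 0 0 0 0 -1;-0.001 -0.04 0 0 0 0 -1;-0.001 -0.04 0 0 0 0 -1"}}

```text
clock: 2.8
tool_pos: [0.4213, -0.1428, 0.259]
tool_rot: [0.414, 3.113, -0.0]
contact_force: [0.6, 1.1, -0.4]
finger_gap: 0.0006
grip_force: 0.0
```

Request:
{"method": "carry_out", "body": {"moves": "0 -0.04 0 0 0 -0.1 -1;0 -0.02 0 0 0 -0.1 -1;0 0 0 0 0 -0.1 -1;0 0 0 0 0 -0.1 -1;0 0 0 0 0 0 -1"}}

```text
clock: 3.3
tool_pos: [0.4079, -0.1999, 0.2589]
tool_rot: [-0.211, 3.134, -0.0]
contact_force: [0.7, 0.2, -0.7]
finger_gap: 0.0004
grip_force: 0.0
```

Request:
{"method": "carry_out", "body": {"moves": "0.024 -0.01 0 0 0 0 -1;0.024 -0.011 0 0 0 0 -1;0 0 0.02 0 0 0 -1;0 0 0.03 0 0 0 -1;0 0 0.03 0 0 0 -1;0 0 0.03 0 0 0 -1;0 0 0.028 0 0 0 -1;0 0 0 0 0 0 -1"}}

```text
clock: 4.1
tool_pos: [0.3614, -0.2255, 0.1184]
tool_rot: [0.21, -3.129, -0.006]
contact_force: [0.0, 1.2, 0.9]
finger_gap: 0.0006
grip_force: 0.0
```

Request:
{"method": "carry_out", "body": {"moves": "-0.008 0 0 0 0 0 -1;-0.007 0 0 0 0 0 -1;-0.005 0 0 0 0 0 -1;-0.005 0 0 0 0 0 -1;-0.005 0 0 0 0 0 -1;-0.005 0 0 0 0 0 -1;-0.005 0 0 0 0 0 -1;-0.005 0 0 0 0 0 -1"}}

```text
clock: 4.9
tool_pos: [0.4083, -0.2208, 0.1207]
tool_rot: [-0.212, 3.134, -0.0]
contact_force: [-0.0, 0.2, 0.7]
finger_gap: 0.0002
grip_force: 0.2
```

```bash
cat >> h.py <<'E'
def boxpose(c="top"):
    f=grab_frame(c);W=cloud(f);h=cv2.cvtColor(f["color"],cv2.COLOR_BGR2HSV)
    m=((h[...,0]<8)|(h[...,0]>170))&(h[...,1]>140)&(W[...,0]>.3)&(W[...,0]<.85)&(W[...,1]<-.08)&(W[...,1]>-.36)&(W[...,2]>.01)
    return f,W,m
E
python3 - <<'E'
from h import *
s=readout.observe();print(s["tool_pos"],s["contact_force"])
for c in["scene","top"]:
    f,W,m=boxpose(c);cv2.imwrite(f"pics/{c}1.png",f["color"]);p=W[m]
    print(c,len(p),np.round(np.percentile(p,[2,50,98],axis=0),3).tolist())
E
```

```text
[ 0.40826733 -0.22081896  0.12068706] [-0.04451332  0.22527979  0.69314659]
scene 5373 [[0.302, -0.255, 0.04], [0.353, -0.216, 0.521], [0.437, -0.173, 0.65]]
top 6736 [[0.341, -0.25, 0.133], [0.377, -0.186, 0.562], [0.452, -0.143, 0.629]]
```

```bash
python3 - <<'E'
import cv2;a=cv2.imread("pics/scene1.png");cv2.imwrite("pics/s1c.png",cv2.resize(a[130:380,150:450],None,fx=2,fy=2))
E
```

```text
(no output)
```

View pics/s1c.png

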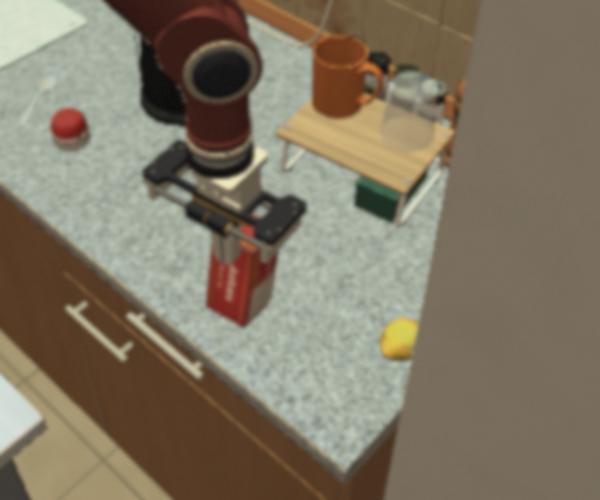

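The crop shows the fingers on the upper part of the box at (240, 270). I can't tell yet whether it is tilting or sliding, so I'll push on and then measure the tilt.

Request:
{"method": "carry_out", "body": {"moves": "-0.005 0 0 0 0 0 -1;-0.005 0 0 0 0 0 -1;-0.005 0 0 0 0 0 -1"}}

```text
clock: 5.3
tool_pos: [0.4232, -0.2188, 0.1207]
tool_rot: [-0.212, 3.134, -0.0]
contact_force: [0.1, -0.2, -0.2]
finger_gap: 0.001
grip_force: 0.1
```

```bash
sed -i 's/(W\[...,2\]>.01)/(W[...,2]>.008)\&(W[...,2]<.16)/' h.py; python3 - <<'E'
from h import *
f,W,m=boxpose("scene");p=W[m]
print(len(p),np.round(np.percentile(p,[1,50,99],axis=0),3).tolist())
for a in np.arange(.01,.16,.02):
    q=p[(p[:,2]>=a)&(p[:,2]<a+.02)]
    if len(q)>5: print(round(a,2),len(q),np.round(np.percentile(q[:,0],[3,50,97]),3),np.round(np.percentile(q[:,1],[3,97]),3))
E
```

```text
709 [[0.397, -0.253, 0.029], [0.418, -0.234, 0.081], [0.471, -0.192, 0.143]]
0.01 9 [0.395 0.399 0.402] [-0.242 -0.196]
0.03 139 [0.397 0.403 0.409] [-0.253 -0.195]
0.05 128 [0.404 0.409 0.418] [-0.252 -0.195]
0.07 151 [0.411 0.418 0.462] [-0.252 -0.193]
0.09 138 [0.418 0.426 0.462] [-0.251 -0.192]
0.11 68 [0.429 0.434 0.45 ] [-0.25  -0.227]
0.13 76 [0.437 0.443 0.473] [-0.249 -0.209]
```

Request:
{"method": "carry_out", "body": {"moves": "-0.004 0 0 0 0 0 -1;-0.004 0 0 0 0 0 -1;-0.004 0 0 0 0 0 -1;-0.004 0 0 0 0 0 -1;-0.004 0 0 0 0 0 -1;-0.004 0 0 0 0 0 -1;0 0 0 0 0 0 -1;0 0 0 0 0 0 -1;0 0 0 0 0 0 -1;0 0 0 0 0 0 -1;0 0 0 0 0 0 -1"}}

```text
clock: 6.45
tool_pos: [0.4463, -0.2156, 0.1207]
tool_rot: [0.212, -3.134, 0.0]
contact_force: [0.3, 0.2, 0.4]
finger_gap: 0.0005
grip_force: 0.0
```

```bash
cat >> h.py <<'E'
C=np.array([.737,-.181]);th=np.radians(8.0);X=np.array([np.cos(th),np.sin(th)]);Y=np.array([-X[1],X[0]])
def lying(c="top"):
    f,W,m=boxpose(c);z=W[...,2]
    k=cv2.morphologyEx(m.astype(np.uint8),cv2.MORPH_CLOSE,np.ones((7,7)))>0
    t=k&(z>.052)&(z<.074);p=W[t][:,:2]
    if len(p)<20: print("few",len(p));return f
    r=cv2.minAreaRect(p.astype(np.float32));q=(cv2.boxPoints(r)-C)
    print(c,len(p),"ctr",np.round(r[0],3),"size",np.round(r[1],3),"ang",round(r[2],1),"z",round(float(np.median(z[t])),3),"shelf corners",np.round(np.c_[q@X,q@Y],3).tolist(),"median s",np.round([(np.median(p,0)-C)@X,(np.median(p,0)-C)@Y],3))
    return f
E
python3 - <<'E'
from h import *
for c in["scene","top"]:
    f=lying(c);cv2.imwrite(f"pics/{c}2.png",f["color"])
a=cv2.imread("pics/scene2.png");b=cv2.imread("pics/top2.png")
cv2.imwrite("pics/b2.png",np.hstack([a[130:380,180:430],b[90:340,210:460]]))
E
```

```text
scene 572 ctr [ 0.523 -0.207] size [0.126 0.065] ang 8.1 z 0.064 shelf corners [[-0.279, 0.036], [-0.279, -0.029], [-0.153, -0.029], [-0.153, 0.037]] median s [-0.241 -0.007]
top 1171 ctr [ 0.535 -0.201] size [0.106 0.064] ang 7.7 z 0.064 shelf corners [[-0.255, 0.04], [-0.256, -0.024], [-0.15, -0.024], [-0.149, 0.039]] median s [-0.201  0.01 ]
```

View pics/b2.png

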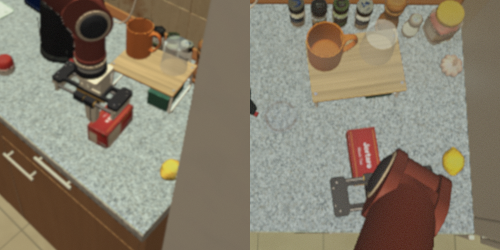

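The box lies flat, label up, at about 8° in both views (left view (110, 125), right view (362, 152)). It needs about 33 mm to the left. I'll turn the tool 90° and push its right side with both fingers.

```bash
python3 -c "
from h import *
print(np.round(readout.observe()['joints'],2))"
```

```text
[ 0.28  0.52  0.18  1.98 -0.14  0.65  2.26]
```

Request:
{"method": "carry_out", "body": {"moves": "0 0 -0.015 0 0 0.14 -0.4;0 0 -0.015 0 0 0.14 -0.4;0 0 0 0 0 0.14 -0.4;0 0 0 0 0 0.14 -0.4"}}

```text
clock: 6.95
tool_pos: [0.4467, -0.2157, 0.1512]
tool_rot: [0.671, 3.068, -0.0]
contact_force: [-0.4, -0.6, -0.4]
finger_gap: 0.0262
grip_force: 0.0
```

```bash
python3 -c "
from h import *
s=readout.observe();print(np.round(s['joints'],2),s['tool_rot'],s['tool_pos'])"
```

```text
[ 0.16  0.49  0.36  1.95 -0.25  0.74  1.8 ] [ 6.70841920e-01  3.06781089e+00 -1.29888126e-04] [ 0.44673825 -0.21572884  0.15124598]
```

Request:
{"method": "carry_out", "body": {"moves": "0 0 0 0 0 0.126 -0.2;0 0 0 0 0 0.126 -0.2;0 0 0 0 0 0.126 -0.2;0 0 0 0 0 0.126 -0.2;0 0 0 0 0 0.126 -0.2;0 0 0 0 0 0.126 -0.2;0 0 0 0 0 0.126 -0.2;0 0 0 0 0 0.129 -0.2;-0.033 0.038 0 0 0 0 -0.2;-0.033 0.037 0 0 0 0 -0.2;0 0 0 0 0 0 -0.2"}}

```text
clock: 8.05
tool_pos: [0.5342, -0.2739, 0.1503]
tool_rot: [2.06, 2.363, -0.002]
contact_force: [-0.8, -1.3, -0.2]
finger_gap: 0.037
grip_force: 0.0
```

```bash
python3 - <<'E'
from h import *
s=readout.observe();d=s["tool_pos"][:2]-C;print("tcp shelf",d@X,d@Y,s["tool_pos"][2],s["tool_rot"],np.round(s["joints"],2))
for c in["scene","top"]:f=lying(c)
E
```

```text
tcp shelf -0.2137143764338368 -0.06374743756908584 0.15031124797508716 [ 2.06019105e+00  2.36308551e+00 -2.09203505e-03] [ 0.06  0.68  0.63  1.68 -0.48  0.94  1.01]
scene 791 ctr [ 0.518 -0.208] size [0.115 0.064] ang 7.8 z 0.065 shelf corners [[-0.278, 0.035], [-0.279, -0.028], [-0.163, -0.029], [-0.163, 0.035]] median s [-0.226  0.001]
top 769 ctr [ 0.545 -0.2  ] size [0.087 0.064] ang 8.0 z 0.064 shelf corners [[-0.236, 0.04], [-0.236, -0.024], [-0.149, -0.024], [-0.149, 0.04]] median s [-0.184  0.013]
```

Request:
{"method": "carry_out", "body": {"moves": "0 0 0.04 0 0 0 -0.2;0 0 0.04 0 0 0 -0.2;0 0 0.03 0 0 0 -0.2;0 0 0.014 0 0 0 -0.2;0.01 0 0 0 0 0 -0.2;0.008 0 0 0 0 0 -0.2;0.005 0 0 0 0 0 -0.2;0.005 0 0 0 0 0 -0.2;0.005 0 0 0 0 0 -0.2;0.005 0 0 0 0 0 -0.2;0.005 0 0 0 0 0 -0.2"}}

```text
clock: 9.25
tool_pos: [0.5239, -0.2283, 0.0272]
tool_rot: [2.066, 2.365, -0.0]
contact_force: [0.6, -1.1, 0.2]
finger_gap: 0.037
grip_force: 0.7
```

Request:
{"method": "carry_out", "body": {"moves": "0.004 0 0 0 0 0 -0.2;0.004 0 0 0 0 0 -0.2;0.004 0 0 0 0 0 -0.2;0.004 0 0 0 0 0 -0.2;0.003 0 0 0 0 0 -0.2;0 0 0 0 0 0 -0.2"}}

```text
clock: 9.85
tool_pos: [0.5208, -0.2082, 0.0264]
tool_rot: [-2.065, -2.366, -0.001]
contact_force: [0.2, -0.8, -0.2]
finger_gap: 0.0371
grip_force: 0.1
```

```bash
python3 - <<'E'
from h import *
s=readout.observe();d=s["tool_pos"][:2]-C;print("tcp shelf",d@X,d@Y,s["tool_pos"][2],s["contact_force"])
for c in["scene","top"]:f=lying(c)
E
```

```text
tcp shelf -0.2178696826639834 0.003176993668861187 0.026410590128284974 [ 0.23423479 -0.82319983 -0.15674479]
scene 75 ctr [ 0.458 -0.176] size [0.009 0.062] ang 2.0 z 0.061 shelf corners [[-0.277, 0.075], [-0.283, 0.014], [-0.274, 0.013], [-0.268, 0.074]] median s [-0.275  0.047]
top 166 ctr [ 0.574 -0.147] size [0.025 0.055] ang 29.9 z 0.064 shelf corners [[-0.178, 0.077], [-0.158, 0.026], [-0.135, 0.036], [-0.155, 0.087]] median s [-0.159  0.058]
```

Request:
{"method": "carry_out", "body": {"moves": "-0.03 0 0 0 0 0 -0.2;0 0 -0.04 0 0 0 -0.2;0 0 -0.04 0 0 0 -0.5;0 0 -0.04 0 0 0 -0.5;0 -0.035 0 0 0 0 -0.5;0 -0.035 0 0 0 -0.13 -0.5;0 0 0 0 0 -0.13 -0.5;0 0 0 0 0 -0.13 -0.5;0 0 0 0 0 -0.13 -0.5;0 0 0 0 0 -0.13 -0.5;0 0 0 0 0 -0.13 -0.5"}}

```text
clock: 11.05
tool_pos: [0.4552, -0.2478, 0.1464]
tool_rot: [-1.003, -2.976, -0.001]
contact_force: [-0.4, 0.4, 0.3]
finger_gap: 0.0232
grip_force: 0.0
```

Request:
{"method": "carry_out", "body": {"moves": "0 0 0 0 0 -0.13 -0.5;0 0 0 0 0 -0.13 -0.5;0 0 0 0 0 -0.13 -0.5;0 0 0 0 0 -0.13 -0.5;0 0 0 0 0 -0.13 -0.5;0 0 0 0 0 -0.13 -0.5;0 0 0 0 0 -0.011 -0.5;0 0 0 0 0 0 -0.5"}}

```text
clock: 11.85
tool_pos: [0.4554, -0.2482, 0.1465]
tool_rot: [0.208, -3.134, -0.001]
contact_force: [0.4, 0.2, -0.7]
finger_gap: 0.0232
grip_force: 0.0
```

```bash
python3 - <<'E'
from h import *
s=readout.observe();d=s["tool_pos"][:2]-C;print("tcp shelf",d@X,d@Y,s["tool_pos"][2],s["tool_rot"],np.round(s["joints"],2))
for c in["scene","top"]:
    f=lying(c);cv2.imwrite(f"pics/{c}3.png",f["color"])
E
```

```text
tcp shelf -0.2882363621098088 -0.027392513634642072 0.14649816934317367 [ 2.08187684e-01 -3.13406377e+00 -1.22902032e-03] [ 0.33  0.51  0.19  1.89 -0.14  0.75  2.3 ]
scene 408 ctr [ 0.497 -0.168] size [0.087 0.063] ang 8.5 z 0.065 shelf corners [[-0.279, 0.077], [-0.279, 0.014], [-0.192, 0.015], [-0.192, 0.078]] median s [-0.252  0.043]
top 1229 ctr [ 0.521 -0.162] size [0.124 0.063] ang 7.5 z 0.064 shelf corners [[-0.274, 0.08], [-0.274, 0.018], [-0.15, 0.017], [-0.149, 0.079]] median s [-0.205  0.051]
```

Request:
{"method": "carry_out", "body": {"moves": "0.014 0.037 0 0 0 0 -0.5;0.013 0.036 0 0 0 0 -0.5;0 0 0.04 0 0 0 -0.5;0 0 0.04 0 0 0 -0.5;0 0 0.036 0 0 0 -0.5;0 0 0 0 0 0 -0.5;-0.01 0 0 0 0 0 -0.5;-0.01 0 0 0 0 0 -0.5;-0.006 0 0 0 0 0 -0.5;-0.006 0 0 0 0 0 -0.5;-0.006 0 0 0 0 0 -0.5;-0.006 0 0 0 0 0 -0.5"}}

```text
clock: 13.15
tool_pos: [0.463, -0.1738, 0.0311]
tool_rot: [0.212, -3.134, 0.0]
contact_force: [-1.8, -0.2, 0.5]
finger_gap: 0.0231
grip_force: 0.7
```

Request:
{"method": "carry_out", "body": {"moves": "-0.008 0 0 0 0 0 -0.5;-0.008 0 0 0 0 0 -0.5;-0.008 0 0 0 0 0 -0.5;-0.008 0 0 0 0 0 -0.5;-0.008 0 0 0 0 0 -0.5;-0.005 0 0 0 0 0 -0.5;0 0 0 0 0 0 -0.5"}}

```text
clock: 13.85
tool_pos: [0.5088, -0.1674, 0.0306]
tool_rot: [-0.214, 3.133, -0.001]
contact_force: [0.6, -0.0, -0.6]
finger_gap: 0.0232
grip_force: 0.0
```

```bash
python3 - <<'E'
from h import *
s=readout.observe();d=s["tool_pos"][:2]-C;print("tcp shelf",d@X,d@Y,s["tool_pos"][2],s["contact_force"],s["tool_rot"])
for c in["scene","top"]:f=lying(c)
E
```

```text
tcp shelf -0.22409090758886044 0.045180405116713465 0.03062180086533857 [ 0.61080417 -0.00802499 -0.55403682] [-2.13613794e-01  3.13255106e+00 -6.14078860e-04]
scene 159 ctr [ 0.583 -0.166] size [0.132 0.061] ang 16.9 z 0.065 shelf corners [[-0.22, 0.056], [-0.21, -0.004], [-0.08, 0.017], [-0.09, 0.077]] median s [-0.103  0.042]
top 524 ctr [ 0.603 -0.15 ] size [0.084 0.062] ang 5.4 z 0.064 shelf corners [[-0.169, 0.082], [-0.171, 0.02], [-0.088, 0.016], [-0.085, 0.078]] median s [-0.109  0.058]
```

Request:
{"method": "carry_out", "body": {"moves": "0.012 0 0 0 0 0 -0.5;0 0 0 0 -0.12 0 -0.5;0 0 0 0 -0.12 0 -0.5;0 0 0 0 -0.12 0 -0.5;0 0 0 0 -0.12 0 -0.5;0 0 0 0 0 0 -0.5"}}

```text
clock: 14.55
tool_pos: [0.5067, -0.1846, 0.0529]
tool_rot: [-0.178, 2.746, 0.077]
contact_force: [-0.6, -1.3, -0.2]
finger_gap: 0.0233
grip_force: 0.0
```

```bash
python3 - <<'E'
from h import *
s=readout.observe();d=s["tool_pos"][:2]-C;print("tcp shelf",d@X,d@Y,s["tool_pos"][2],s["contact_force"],s["tool_rot"])
for c in["scene","top"]:
    f=lying(c);cv2.imwrite(f"pics/{c}4.png",f["color"])
    W=cloud(f);x,y,z=W[...,0],W[...,1],W[...,2];e=(W[...,:2]-C)@Y;sx=(W[...,:2]-C)@X
    for a in np.arange(-.21,-.08,.02):
        m=(z>.055)&(z<.072)&(sx>a)&(sx<a+.02)&(e>-.02)&(e<.11)
        if m.sum()>5: print(round(a,2),m.sum(),np.round(np.percentile(e[m],[2,98]),4))
a=cv2.imread("pics/scene4.png");b=cv2.imread("pics/top4.png")
cv2.imwrite("pics/b4.png",cv2.resize(np.hstack([a[150:350,230:430],b[110:310,220:420]]),None,fx=2,fy=2))
E
```

```text
tcp shelf -0.22861123487625204 0.028458856516616237 0.052870668901160794 [-0.6215833  -1.3495816  -0.16133136] [-0.17804078  2.74580954  0.07685603]
scene 378 ctr [ 0.589 -0.156] size [0.118 0.063] ang 7.8 z 0.065 shelf corners [[-0.202, 0.077], [-0.202, 0.013], [-0.084, 0.013], [-0.084, 0.076]] median s [-0.123  0.039]
-0.21 15 [0.0152 0.0206]
-0.19 9 [0.0171 0.0226]
-0.17 36 [0.0185 0.0633]
-0.15 100 [0.0156 0.0707]
-0.13 117 [0.0141 0.0763]
-0.11 113 [0.0148 0.077 ]
-0.09 34 [0.0143 0.0775]
top 1409 ctr [ 0.582 -0.153] size [0.126 0.063] ang 8.3 z 0.064 shelf corners [[-0.213, 0.08], [-0.212, 0.017], [-0.086, 0.018], [-0.086, 0.081]] median s [-0.151  0.05 ]
-0.21 246 [0.0169 0.0797]
-0.19 240 [0.0174 0.0805]
-0.17 243 [0.0171 0.0804]
-0.15 236 [0.0165 0.0802]
-0.13 235 [0.0164 0.0798]
-0.11 226 [0.0164 0.0793]
-0.09 93 [0.0166 0.0786]
```

View pics/b4.png

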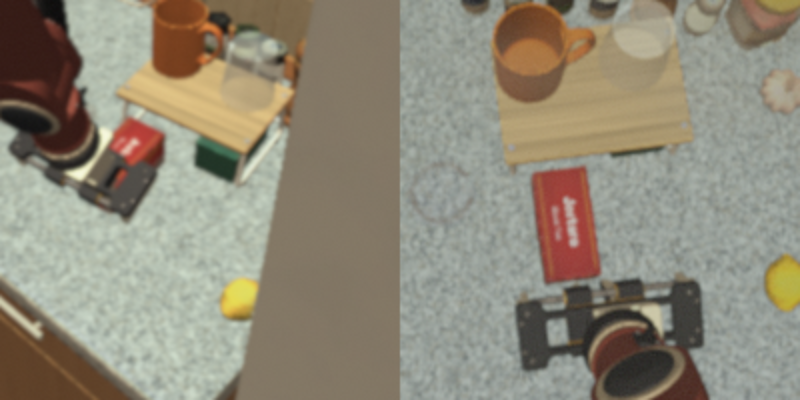

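The box is straight, lined up with the free gap (right view: box (565, 225), board front-left (510, 160)). The tilted pose was out of reach here, so I'll undo the tilt, push further, then tilt.

Request:
{"method": "carry_out", "body": {"moves": "0 0 0 0 0.12 0 -0.5;0 0 0 0 0.12 0 -0.5;0 0 0 0 0.12 0 -0.5;0 0 0 0 0.12 0 -0.5;0 0 0 0 0 0 -0.5"}}

```text
clock: 15.15
tool_pos: [0.5134, -0.173, 0.0466]
tool_rot: [0.255, -3.106, -0.047]
contact_force: [0.2, 0.3, 0.4]
finger_gap: 0.0232
grip_force: 0.0
```

```bash
python3 - <<'E'
from h import *
s=readout.observe();d=s["tool_pos"][:2]-C;print("tcp shelf",d@X,d@Y,s["tool_pos"][2],s["tool_rot"],np.round(s["joints"],2))
E
```

```text
tcp shelf -0.22034996493228876 0.03903409508155735 0.046614700201000475 [ 0.25493253 -3.10555703 -0.04697991] [ 0.05  0.73  0.39  1.89 -0.45  0.65  2.46]
```

```bash
cat >> h.py <<'E'
from scipy.spatial.transform import Rotation as Ro
def delta(sx,sy,z,tilt=0):
    s=readout.observe();R=Ro.from_rotvec(s["tool_rot"]);p=s["tool_pos"]
    T=np.r_[C+sx*X+sy*Y,z]
    D=Ro.from_matrix(np.c_[np.r_[-X,0],np.r_[Y,0],[0,0,-1]])*Ro.from_rotvec([0,-tilt,0])
    d=p[:2]-C
    print("now",np.round([d@X,d@Y,p[2]],4),"shift tool",np.round(R.inv().apply(T-p),4),"turn",np.round((R.inv()*D).as_rotvec(),3),"j",np.round(s["joints"],2),"F",np.round(s["contact_force"],1))
E
python3 -c "
from h import *
delta(-.235,.045,.03)"
```

```text
now [-0.2203  0.039   0.0466] shift tool [0.0141 0.0058 0.0171] turn [ 0.032 -0.023  0.024] j [ 0.05  0.73  0.39  1.89 -0.45  0.65  2.46] F [0.2 0.3 0.4]
```

Request:
{"method": "carry_out", "body": {"moves": "0.014 0.006 0 0 0 0 -0.5;0 0 0.017 0.032 -0.023 0.024 -0.5;0 0 0 0 0 0 -0.5"}}

```text
clock: 15.45
tool_pos: [0.4895, -0.1711, 0.0289]
tool_rot: [0.2, -3.129, -0.011]
contact_force: [-0.5, 0.3, 0.3]
finger_gap: 0.0228
grip_force: 0.0
```

```bash
python3 -c "
from h import *
delta(-.145,.045,.03)"
```

```text
now [-0.2437  0.0443  0.0289] shift tool [-0.0987  0.0019 -0.0016] turn [ 0.008 -0.005 -0.012] j [ 0.06  0.72  0.36  1.98 -0.49  0.53  2.47] F [-0.5  0.3  0.3]
```

Request:
{"method": "carry_out", "body": {"moves": "-0.008 0 0 0.008 -0.005 -0.012 -0.5;-0.008 0 0 0 0 0 -0.5;-0.006 0 0 0 0 0 -0.5;-0.006 0 0 0 0 0 -0.5;-0.008 0 0 0 0 0 -0.5;-0.008 0 0 0 0 0 -0.5;-0.008 0 0 0 0 0 -0.5;-0.008 0 0 0 0 0 -0.5;-0.008 0 0 0 0 0 -0.5;-0.008 0 0 0 0 0 -0.5;-0.008 0 0 0 0 0 -0.5;-0.008 0 0 0 0 0 -0.5"}}

```text
clock: 16.65
tool_pos: [0.585, -0.1609, 0.0305]
tool_rot: [-0.217, 3.129, -0.005]
contact_force: [-0.7, 0.1, -0.3]
finger_gap: 0.0238
grip_force: 0.3
```

Request:
{"method": "carry_out", "body": {"moves": "0 0 0 0 0 0 -0.5;0.012 0 0 0 -0.1 0 -0.5;0 0 0 0 -0.1 0 -0.5;0 0 0 0 -0.1 0 -0.5;0 0 0 0 0 0 -0.5"}}

```text
clock: 17.15
tool_pos: [0.5682, -0.1658, 0.0303]
tool_rot: [-0.184, 2.834, 0.029]
contact_force: [-0.0, -1.7, -0.2]
finger_gap: 0.0233
grip_force: 0.0
```

```bash
python3 - <<'E'
from h import *
delta(-.145,.045,.03,.3)
delta(-.145,.045,.03,.45)
for c in["scene","top"]:
    f=lying(c);cv2.imwrite(f"pics/{c}5.png",f["color"])
E
```

```text
now [-0.165   0.0386  0.0303] shift tool [-0.019   0.0066  0.0062] turn [-0.003  0.002 -0.01 ] j [ 0.32  0.7  -0.01  2.02 -0.71  0.19  2.71] F [-0.  -1.7 -0.2]
now [-0.165   0.0386  0.0303] shift tool [-0.019   0.0066  0.0062] turn [-0.003 -0.148 -0.009] j [ 0.32  0.7  -0.01  2.02 -0.71  0.19  2.71] F [-0.  -1.7 -0.2]
scene 140 ctr [ 0.638 -0.147] size [0.073 0.055] ang 8.3 z 0.065 shelf corners [[-0.13, 0.075], [-0.13, 0.02], [-0.057, 0.021], [-0.057, 0.075]] median s [-0.077  0.039]
top 621 ctr [ 0.629 -0.14 ] size [0.057 0.062] ang 8.2 z 0.065 shelf corners [[-0.129, 0.087], [-0.129, 0.025], [-0.073, 0.025], [-0.073, 0.087]] median s [-0.102  0.057]
```

```bash
python3 - <<'E'
from h import *
for c in["scene","top"]:
    f=grab_frame(c);cv2.imwrite(f"pics/{c}6.png",f["color"])
    W=cloud(f);z=W[...,2];e=(W[...,:2]-C)@Y;sx=(W[...,:2]-C)@X
    for a in np.arange(-.15,-.075,.0125):
        m=(z>.055)&(z<.072)&(sx>a)&(sx<a+.0125)&(e>-.02)&(e<.11)
        if m.sum()>5: print(c,round(a,3),m.sum(),np.round(np.percentile(e[m],[2,98]),4))
    m=(z>.085)&(z<.1)&(abs(sx)<.1)&(abs(e)<.13);p=W[m][:,:2]
    r=cv2.minAreaRect(p.astype(np.float32));q=cv2.boxPoints(r)-C;print("board",np.round(np.c_[q@X,q@Y],3).tolist())
    # rods / tin in front, low
    m=(z>.015)&(z<.075)&(sx>-.09)&(sx<-.06)&(e>.085)&(e<.12);print("rod",m.sum(),np.round(np.percentile(e[m],[5,50,95]),4) if m.sum() else 0)
    m=(z>.01)&(z<.058)&(sx>-.09)&(sx<.05)&(e<.0)&(e>-.09);print("tin",m.sum(),np.round(np.percentile(e[m],[2,98]),4) if m.sum() else 0)
a=cv2.imread("pics/scene6.png");b=cv2.imread("pics/top6.png")
cv2.imwrite("pics/b6.png",cv2.resize(np.hstack([a[150:300,250:400],b[110:260,240:390]]),None,fx=2.6,fy=2.6))
E
```

```text
scene -0.137 6 [0.0237 0.0287]
scene -0.125 7 [0.0248 0.0291]
scene -0.1 9 [0.0266 0.0547]
scene -0.087 39 [0.026  0.0681]
board [[-0.078, 0.111], [-0.079, -0.111], [0.083, -0.111], [0.083, 0.111]]
rod 0 0
tin 331 [-0.0898 -0.0261]
top -0.137 63 [0.0257 0.0863]
top -0.125 150 [0.0244 0.0874]
top -0.112 141 [0.0249 0.0873]
top -0.1 147 [0.0251 0.0875]
top -0.087 143 [0.0247 0.0875]
board [[-0.076, 0.11], [-0.076, -0.111], [0.079, -0.111], [0.079, 0.11]]
rod 35 [0.0858 0.0897 0.1031]
tin 48 [-0.0873 -0.0255]
```

View pics/b6.png

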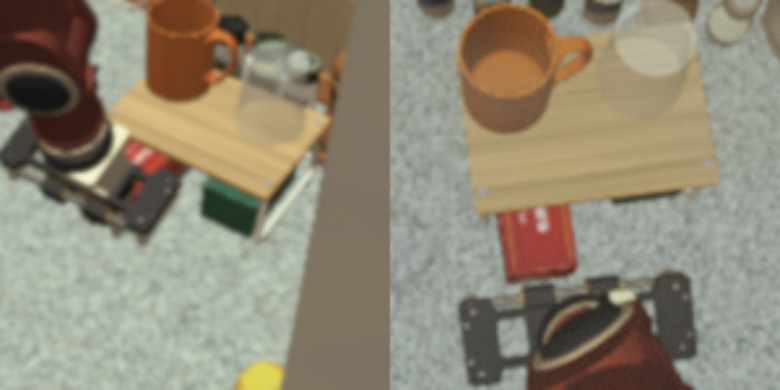

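The box is straight in the gap mouth (right view: box (537, 240), under the board's left-front part), about 8 mm clear of the left frame. I'll centre the fingers on it and keep pushing straight.

Request:
{"method": "carry_out", "body": {"moves": "0 0.011 0 0 0 -0.01 -0.5;-0.0076 0 0.0024 0 0 0 -0.5;-0.0076 0 0.0024 0 0 0 -0.5;0 0 0 0 0 0 -0.5"}}

```text
clock: 17.75
tool_pos: [0.589, -0.1483, 0.0308]
tool_rot: [-0.216, 2.827, 0.021]
contact_force: [0.1, 0.3, 0.1]
finger_gap: 0.0232
grip_force: 0.0
```

```bash
python3 -c "
from h import *
delta(-.095,.051,.03,.3)"
```

```text
now [-0.142   0.053   0.0308] shift tool [-0.0445 -0.0025  0.0149] turn [-0.004  0.006  0.013] j [ 0.26  0.71  0.03  1.99 -0.71  0.2   2.68] F [0.1 0.3 0.1]
```

Request:
{"method": "carry_out", "body": {"moves": "-0.0056 0 0.0018 0 0 0.013 -0.5;-0.0056 0 0.0018 0 0 0 -0.5;-0.0056 0 0.0018 0 0 0 -0.5;-0.0056 0 0.0018 0 0 0 -0.5;-0.0056 0 0.0018 0 0 0 -0.5;-0.0056 0 0.0018 0 0 0 -0.5;-0.0056 0 0.0018 0 0 0 -0.5;-0.0056 0 0.0018 0 0 0 -0.5;0 0 0 0 0 0 -0.5"}}

```text
clock: 18.65
tool_pos: [0.6346, -0.1427, 0.0304]
tool_rot: [-0.194, 2.83, 0.025]
contact_force: [0.9, -1.0, 0.2]
finger_gap: 0.0235
grip_force: 0.0
```

```bash
python3 - <<'E'
from h import *
delta(-.081,.053,.03,.3)
f=grab_frame("top")
W=cloud(f);z=W[...,2];e=(W[...,:2]-C)@Y;sx=(W[...,:2]-C)@X
m=(z>.055)&(z<.072)&(sx>-.1)&(sx<-.07)&(e>0)&(e<.11)
print(m.sum(),np.round(np.percentile(e[m],[2,98]),4),np.round(np.percentile(sx[m],[1,99]),4)) if m.sum() else print(0)
E
```

```text
now [-0.0961  0.0522  0.0304] shift tool [-0.0143  0.0009  0.0049] turn [-0.004  0.006 -0.002] j [ 0.17  0.76  0.12  1.87 -0.7   0.3   2.6 ] F [ 0.9 -1.   0.2]
49 [0.0264 0.0842] [-0.0789 -0.0704]
```

Request:
{"method": "carry_out", "body": {"moves": "-0.004 0 0.0012 0 0 0 -0.5;-0.004 0 0.0012 0 0 0 -0.5;-0.004 0 0.0012 0 0 0 -0.5;-0.0025 0 0.0008 0 0 0 -0.5;0 0 0 0 0 0 -0.5;0 0 0 0 0 0 -0.5"}}

```text
clock: 19.3
tool_pos: [0.6486, -0.1411, 0.0305]
tool_rot: [-0.193, 2.83, 0.025]
contact_force: [0.4, -1.3, -0.4]
finger_gap: 0.0235
grip_force: 0.0
```

```bash
python3 - <<'E'
from h import *
delta(-.081,.053,.03,.3)
E
```

```text
now [-0.082   0.0518  0.0305] shift tool [-0.0008  0.0012  0.0008] turn [-0.004  0.005 -0.003] j [ 0.14  0.77  0.15  1.83 -0.7   0.32  2.58] F [ 0.4 -1.3 -0.4]
```

Request:
{"method": "carry_out", "body": {"moves": "0.02 0 -0.006 0 0 0 -0.5;0.03 0 -0.01 0 0 0 -0.5;0.03 0 -0.01 0 0 0 -0.5;0.03 0 -0.01 0 0 0 -0.5;0 0 0 0 0 0 -0.5;0 0 0 0 0 0 -0.5"}}

```text
clock: 19.9
tool_pos: [0.5337, -0.1576, 0.0322]
tool_rot: [-0.19, 2.83, 0.025]
contact_force: [1.2, -0.1, -0.2]
finger_gap: 0.0227
grip_force: 0.0
```

```bash
python3 - <<'E'
from h import *
delta(-.081,.053,.03,.3)
ims=[]
for c in["scene","top","wrist"]:
    f=grab_frame(c);cv2.imwrite(f"pics/{c}7.png",f["color"]);ims.append(f["color"])
    W=cloud(f);z=W[...,2];e=(W[...,:2]-C)@Y;sx=(W[...,:2]-C)@X
    m=(z>.015)&(z<.055)&(sx>-.12)&(sx<-.05)&(e>0)&(e<.092)
    print(c,m.sum())
    if m.sum()>20:
        print(np.round(np.percentile(sx[m],[3,25,50,75,97]),4),np.round(np.percentile(e[m],[3,97]),4))
        k=m&(abs(sx-np.median(sx[m]))<.012);print("fit",np.polyfit(e[k],sx[k],1))
    m=(z>.085)&(z<.1)&(sx<-.04)&(sx>-.1)&(abs(e)<.1);print("board front",np.round(np.percentile(sx[m],1),4) if m.sum() else 0)
cv2.imwrite("pics/b7.png",np.hstack([cv2.resize(ims[0][150:300,230:380],(390,390)),cv2.resize(ims[2],(410,390))]))
E
```

```text
now [-0.1981  0.0514  0.0322] shift tool [-0.111   0.0023  0.0372] turn [-0.005  0.005 -0.005] j [ 0.39  0.67 -0.1   2.12 -0.74  0.1   2.75] F [ 1.2 -0.1 -0.2]
scene 203
[-0.074  -0.0722 -0.0709 -0.0692 -0.0538] [0.0223 0.0841]
fit [-0.04727454 -0.06826388]
board front -0.0782
top 94
[-0.0715 -0.071  -0.0707 -0.0704 -0.0696] [0.026  0.0883]
fit [ 0.00675282 -0.07104586]
board front -0.0758
wrist 0
board front 0
```

View pics/b7.png

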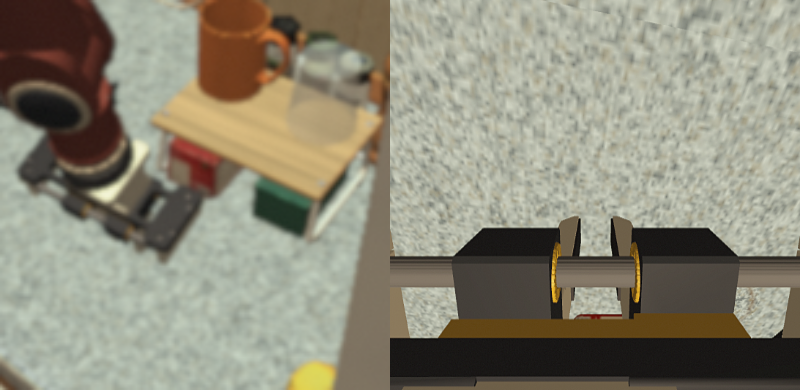

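The box's near end sits about 5–7 mm inside the shelf's front edge and straight, beside the untouched tin (left view: box (190, 165), tin (283, 203)). The fingers are about 120 mm clear.

```bash
python3 -c "
from h import *
print(bot.job_done())"
```

```text
the job is handed in; nothing more can be done
None
```

The red tea box was pushed over, lies flat with its label up, and sits straight in the gap beside the tin with its near end about 5–7 mm inside the shelf's front edge; the job was handed in at about 20 s, and no verdict was returned.

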